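# Wedge the rocking casket steady

### The job

The teak casket rocks on a short foot: first press down on the brass disc above that foot and feel it rock, then let it rock back and push the wooden wedge, thin end first, along the bench under the short foot just until the casket stands level and no longer rocks. Only touch, press and push: do not lift the wedge or the casket, do not shove the casket out of its place, and leave the other things on the bench alone. Finish while still holding the brass disc pressed down with a fingertip, with about 6 N, so that the wedge is seen to carry the foot and the casket stays level.

Things in the scene. Friction and masses are not known exactly. Their poses are not given: they have to be found in the camera images.
- casket: dark teak casket, 2 kg, 206 (x) x 236 (y) mm, 125 mm high over its flat lid, a knob 26 mm high in mid-lid. Origin: centre of its footprint at bench level. It stands loose on four square feet, 36 x 36 x 40 mm (three with a 14 mm round stud under them), centred at x = +-80, y = +-95 mm; its underside is 40 mm above the bench. The foot at (+80, -95) is short; at rest it stands level on the other three
- short_foot (a point): centre of the underside of the short, pale foot (36 x 36 mm). At rest it hangs 4 to 9.5 mm above the bench, different every time and best found by touch. 2 to 5 N pressed down above it rocks the casket until it meets the bench; let go, the casket rocks back
- plate: brass disc fixed on the lid straight above the short foot, diameter 32 mm, 3 mm thick. Origin: centre of its underside; its top is 128 mm above the bench when the casket is level
- wedge: pale wooden wedge, 90 g, 130 mm long (x), 50 wide (y). Origin: centre of its flat underside. 2 mm thick at x = +65 growing evenly to 20 mm at x = -65, a flat upright end. Centre of mass x = -17. Starts on the casket's -y side, thin end 30 to 80 mm short of the foot, up to 25 mm off line, 0.2 rad askew. Slides at about 1 N; push rises several N when it bears; driven further it lifts or shoves the casket
- glue: white glue bottle with a red cap, diameter 48 mm, 120 mm high, standing; leave alone. Origin: centre of its base
- wax: amber wax jar with a brass lid, diameter 72 mm, 50 mm high; leave alone. Origin: centre of its base
- hammer: hammer, 260 mm long, lying along its x, about 35 mm high at the head; leave alone. Origin: underside, near the middle of its length
- chisel: chisel with dark wooden handle, 230 mm long along its x, 24 mm high, lying; leave alone. Origin: underside, middle of its length
- gouge: gouge with green handle, 230 mm long along its x, 24 mm high, lying; leave alone. Origin: underside, middle of its length
- sander: cork sanding block, 60 x 90 x 28 mm, lying near the wedge; leave alone. Origin: centre of its underside
Mind the look-alikes: they are no part of the job. What is shaped like the wedge but blue or grey is not meant.

How it is judged:
On the way, in this order (a step that is already met when the one before it is completed fails the run):
1. the brass disc is pressed and the casket rocks (tilts more than 0.02 rad) (contact force between the fingers and plate above 1 N and angle between casket's own z axis and vertical above 0.02 rad), for 0.1 s.
2. the casket is let go and rocks back level (contact force between the fingers and casket below 0.1 N and angle between casket's own z axis and vertical below 0.01 rad), for 0.1 s.
3. the wedge lies under the short foot (x of short_foot in the frame of wedge below 0.078 m and y of short_foot in the frame of wedge between -0.02 and 0.02 m), for 0.1 s.
At the end, for the whole second after the job is handed in: a finger presses the brass disc with 3 to 20 N and the casket stays level within 0.010 rad; the wedge, flat and untouched, carries the short foot with over 1.5 N, the foot within 20 mm of the wedge's middle line; the casket under 30 mm from its start; all at rest (all of step 3 and contact force between the fingers and plate between 3 and 20 N and angle between casket's own z axis and vertical below 0.01 rad and contact force between wedge and casket above 1.5 N and x of short_foot in the frame of wedge above -0.03 m and angle between wedge's own z axis and vertical below 0.05 rad and distance of casket from where it was at the start of the episode below 0.03 m and contact force between the fingers and wedge below 0.1 N and linear speed of each of casket, wedge below 0.02 m/s); the arm keeps its last pose, push and grip.
It fails at once if the wedge is lifted or tipped (height (world z) of wedge above 0.015 m or angle between wedge's own z axis and vertical above 0.3 rad).
It fails at once if the casket is lifted or tipped (height (world z) of casket above 0.02 m or angle between casket's own z axis and vertical above 0.2 rad).
It fails at once if the casket is shoved more than 30 mm (distance of casket from where it was at the start of the episode above 0.03 m).
It fails at once if another thing on the bench is disturbed (moved more than 30 mm) (distance of any of glue, wax, hammer, chisel, gouge, sander from where it was at the start of the episode above 0.03 m).
It also fails if it takes over 70 s, if anything falls off the work surface, if the arm or the gripper's body presses on something with over 40 N, if the wrist force passes 120 N, or if a joint passes its speed limit or range.

### The arm

A 6-joint arm with a two-finger parallel gripper is mounted at the origin on the work surface. World frame = base frame: x ahead of the robot, y to its left, z up, the work surface at z = 0. Lengths are in m, angles in rad, forces in N, time in s.
With the tool pointing down it reaches from about 0.35 to 0.95 m from the base axis. Payload 17.4 kg.
Tool frame: the origin (TCP) lies midway between the tips of the shut fingers; the grasp point (between the pads) lies 19 mm behind it; z points along the fingers, y is the direction in which the jaws open and shut (so a half turn about z gives the same grasp; the last joint's range is limited). The gripper opens to 93 mm and grips with 3 to 60 N. Pads are 15 mm wide; open, the fingers measure 128 mm over their backs; the gripper's body (75 mm by 188 mm) begins 65 mm behind the grasp point.
Start: joints at [-1.266, 0.116, 1.442, -0, 1.584, -0.038], TCP at [0.227, -0.636, 0.219] pointing down, gripper open.
Joint ranges: [-2.83, 2.83], [-0.83, 2.19], [0.07, 2.5], [-1.14, 4.28], [0.01, 3], [-2.97, 2.97]. Speed limits (rad/s): [1.89, 1.89, 2.22, 3.14, 3.14, 3.14].

### API

Orientations are given as a unit quaternion [x, y, z, w].
In Python, from station import telemetry, cams, ctrl gives the robot as it stands.
- The arm moves only by the tool apply_moves, never from a script. Its argument "motion" is a list of rows, each an object with "dp": the shift along the tool's x, y, z in cm, a list of three; "twist": the turn, a rotation vector about the tool's x, y, z in rad, a list of three; "hand": the gripper's target within -1 to 1 (fully open at 1, half-way at 0, shut at -1). In form: [{"dp": [tx, ty, tz], "twist": [rx, ry, rz], "hand": hand}, ...]. A call has 1 to 5 rows; each row is the pose to reach, as a shift and turn from the pose measured when the call began, along the tool's axes at that moment; what a row does not reach only later rows make up. A row lasts 1/8 s, in which the tool goes at most 62.5 mm and 10.7 degrees, less where a joint would pass 70% of its speed; a pose out of reach is approached as far as the arm can. A call with a gripper value outside its range is refused whole. The fingers move at their own pace and stop on an object; the grip force is fixed at half the most. Time passes only in rows, so rows that repeat a pose let the fingers close. It gives the time, the measured TCP pose, the force and the opening at its end, in the units of the state.
- telemetry.get_obs(): the state, without advancing time (a new reading comes with each control period).
- cams.get_image(name): name is "scene" or "top" or "wrist"; returns (picture, depth): 420x560x3 uint8, red, green, blue; 420x560 float32, m along the optical axis (not along the pixel's ray), 0 where there is no reading.
- cams.camera_info(name): a dict with "camera_matrix" (3x3 intrinsics, pixels), "extrinsics" (4x4, takes a point from camera to world coordinates); the wrist camera has in their place "T_tool_cam" (4x4, takes a point from camera to tool coordinates, whose origin is the TCP and whose axes are the flange's). Camera axes: x right, y down, z forward; pixel columns grow to the right and rows downward; lengths in m; the calibration is good to about 2 mm. A picture is of the moment at which its call begins: read the wrist's pose just before it. camera_info takes no time and is no camera call.
- ctrl.job_done(): hands the job in, once; it reports no verdict.
The state is a dict: "time": time; "q": joint angles; "joint_vel": joint speeds; "tau": joint torques, N m; "tcp_pos": TCP position; "orientation": TCP orientation; "ft_force": force on the tool from outside, world axes, zero at the start; "torque": the same for the moment, N m; "gripper_width": finger opening in m.
Only numpy, scipy, OpenCV 4.12 (cv2) and the standard library are available. Lean on these libraries where they do the work, as an engineer would, in place of code of your own. Each camera call takes 0.05 s, during which the arm holds its last target.

## Working session

There is one attempt and no reset: what is moved stays moved. The work goes in short steps, Python scripts to look and compute and a tool call to move; the robot and the scene stay as the last step left them, time stands still between calls to the robot, and variables do not carry over. Pictures are saved under pics/ and viewed, and the job is handed in when it is done.

Besides the shell and the picture viewer there is one more tool, called after "Request:" as name([rows], argument=value, ...), one row to a line, values as JSON. apply_moves: Moves the arm, as the interface text tells. Its arguments: {"type":"object","properties":{"motion":{"type":"array"}},"required":["motion"]}

```bash
mkdir -p pics; ls; cat > h.py <<'E'
import numpy as np,cv2
from station import telemetry,cams,ctrl
from scipy.spatial.transform import Rotation as R
def save(name,fn):
    o=telemetry.get_obs(); im,d=cams.get_image(name)
    cv2.imwrite('pics/'+fn+'.png',im[:,:,::-1]); np.savez('pics/'+fn+'.npz',im=im,d=d,p=o['tcp_pos'],q=o['orientation'])
    return im,d
def cloud(name,fn):
    z=np.load('pics/'+fn+'.npz'); ci=cams.camera_info(name); K=np.array(ci['camera_matrix'])
    d=z['d']; v,u=np.mgrid[:d.shape[0],:d.shape[1]]
    P=np.stack([(u-K[0,2])/K[0,0]*d,(v-K[1,2])/K[1,1]*d,d],-1)
    if 'extrinsics' in ci: T=np.array(ci['extrinsics'])
    else:
        A=np.eye(4);A[:3,:3]=R.from_quat(z['q']).as_matrix();A[:3,3]=z['p'];T=A@np.array(ci['T_tool_cam'])
    W=P@T[:3,:3].T+T[:3,3]; W[d==0]=np.nan
    return z['im'],W
E
python3 - <<'E'
from h import *
print(telemetry.get_obs())
save('top','top0');save('scene','scene0')
E
```

```text
pics
{'time': 0.0, 'q': array([-1.26579745e+00,  1.16453003e-01,  1.44225054e+00, -5.54883276e-06,
        1.58402263e+00, -3.78081901e-02]), 'joint_vel': array([ 0.00025351, -0.00022491,  0.00019322,  0.00051003,  0.00032135,
       -0.00046509]), 'tau': array([ 4.41614047e-04, -7.21270037e+01, -6.22618747e+01,  7.79604586e-02,
        2.37942114e-02, -1.10085916e-04]), 'tcp_pos': array([ 0.22681111, -0.63553066,  0.21793657]), 'orientation': array([ 9.85346191e-01,  1.70565421e-01, -7.82405390e-05, -5.61337301e-04]), 'ft_force': array([0.32977335, 0.53053863, 0.28978059]), 'torque': array([-0.01559831, -0.02946531, -0.04478726]), 'gripper_width': 0.09304573195550865}
```

View pics/top0.png

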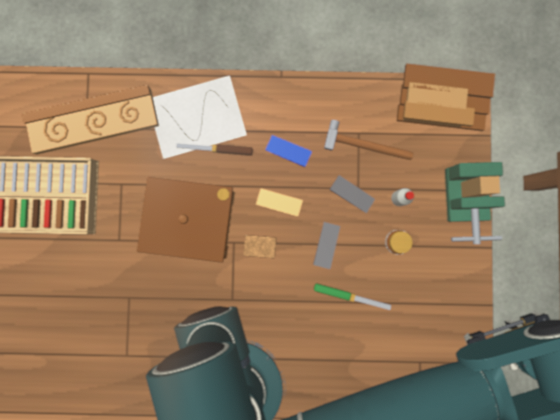

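View pics/scene0.png

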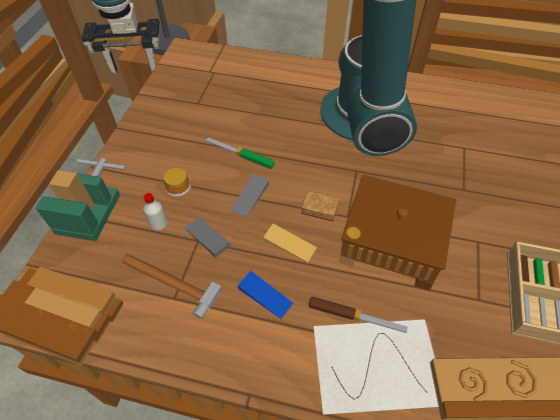

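The top view shows the casket around (185,219), the disc at (223,194), the pale wedge at (279,202), and the cork sander at (260,246). Next I'll localise them.

```bash
python3 - <<'E'
from h import *
im,W=cloud('top','top0')
print(cams.camera_info('top'))
hsv=cv2.cvtColor(im,cv2.COLOR_RGB2HSV)
z=W[...,2]
def rect(m,name):
    n,l,s,c=cv2.connectedComponentsWithStats(m.astype(np.uint8))
    i=1+np.argmax(s[1:,4]); mm=l==i
    P=W[mm]; P=P[np.isfinite(P[:,0])]
    r=cv2.minAreaRect((P[:,:2]*1000).astype(np.float32)); b=cv2.boxPoints(r)
    print(name,s[i],'center',r[0],'size',r[1],'mean',P.mean(0),'z',np.percentile(P[:,2],[2,50,98])); print(b.round(1).tolist())
    return mm,P
v,u=np.mgrid[:420,:560]
box=lambda a,b,c,d:(u>=a)&(u<b)&(v>=c)&(v<d)
rect(box(130,240,170,270)&(z>0.115)&(z<.14),'lid')
print('px disc',im[194,223],'lid',im[210,205],'wedge',im[202,279],'wood',im[180,250], im[225,285])
m=box(210,236,182,208)&(hsv[...,1]>150)&(hsv[...,2]>165)&(hsv[...,0]>16)
rect(m,'disc')
mw,P=rect(box(248,312,182,220)&(im[...,1]>150),'wedge')
A=np.c_[P[:,:2],np.ones(len(P))]; s=np.linalg.lstsq(A,P[:,2],rcond=None)[0]; print('plane',s)
rect(box(240,280,230,262)&(z>0.018),'sander')
for n,(a,b) in dict(blue=(288,150),chisel=(235,150),chiseltip=(180,147),chisend=(253,151)).items(): print(n,W[b,a])
E
```

```text
{'camera_matrix': array([[460.80010609,   0.        , 279.0782154 ],
       [  0.        , 460.80010609, 200.35972977],
       [  0.        ,   0.        ,   1.        ]]), 'extrinsics': array([[ 0.02064208, -0.99750863,  0.06745691,  0.46012698],
       [-0.99977133, -0.02021786,  0.00696548, -0.12291393],
       [-0.0055843 , -0.06758527, -0.99769787,  1.37425239],
       [ 0.        ,  0.        ,  0.        ,  1.        ]])}
lid [ 137  177   96   86 6499] center (488.6205139160156, 140.41162109375) size (236.72238159179688, 206.35850524902344) mean [0.4879009  0.13925962 0.12623749] z [0.12108161 0.12624969 0.13138388]
[[374.1000061035156, 32.900001525878906], [579.5, 12.300000190734863], [603.0999755859375, 247.89999389648438], [397.79998779296875, 268.5]]
px disc [207 165  85] lid [149  99  62] wedge [235 212 141] wood [161 118  83] [164 121  83]
disc [218 192  10   8  36] center (556.7940063476562, 40.54029083251953) size (21.303436279296875, 22.704267501831055) mean [0.55452901 0.04003554 0.1294539 ] z [0.12491327 0.12904734 0.13397498]
[[542.9000244140625, 47.599998474121094
[... 268 characters left out ...]
939 ] z [-0.00095863  0.01131323  0.02279856]
[[505.5, -170.89999389648438], [557.9000244140625, -184.39999389648438], [591.5, -54.0], [539.0999755859375, -40.5]]
plane [-0.05039157 -0.12091876  0.02516903]
sander [244 235  33  23 637] center (416.2845153808594, -60.48243713378906) size (89.8800048828125, 60.135990142822266) mean [ 0.41634243 -0.06040912  0.02887372] z [0.02311528 0.02896147 0.03436525]
[[383.5, -103.5], [443.5, -107.19999694824219], [449.1000061035156, -17.5], [389.1000061035156, -13.800000190734863]]
blue [ 0.70340385 -0.13691872  0.01198825]
chisel [0.6982987  0.02013977 0.02330607]
chiseltip [0.706518   0.18660794 0.00976322]
chisend [ 0.70093179 -0.03152126 -0.00285295]
```

```bash
cat >> h.py <<'E'
def go(x,y,z,ang):
    """target tcp, ang = world angle of tool x; prints dp cm, twist, rows"""
    o=telemetry.get_obs(); Rm=R.from_quat(o['orientation']).as_matrix()
    tx=np.array([np.cos(ang),np.sin(ang),0]); tz=np.array([0,0,-1.]); T=np.stack([tx,np.cross(tz,tx),tz],1)
    d=Rm.T@(np.array([x,y,z])-o['tcp_pos'])*100; w=R.from_matrix(Rm.T@T).as_rotvec()
    print('t',round(o['time'],2),'tcp',o['tcp_pos'].round(4),'F',np.round(o['ft_force'],2),'dp',d.round(2),'tw',w.round(3),'w',round(o['gripper_width'],4))
E
python3 -c "
from h import *
go(.558,.039,.19,1.471)"
```

```text
t 0.1 tcp [ 0.2268 -0.6356  0.218 ] F [ 0.29 -0.47  0.06] dp [ 53.86 -52.39   2.86] tw [-1.000e-03 -1.000e-03 -1.128e+00] w 0.0927
```

Request:
apply_moves([
  {"dp":[4.3,-4.2,0],"twist":[0,0,-0.1],"hand":-1},
  {"dp":[8.6,-8.4,0],"twist":[0,0,-0.2],"hand":-1},
  {"dp":[12.9,-12.6,0],"twist":[0,0,-0.3],"hand":-1},
  {"dp":[17.2,-16.7,0],"twist":[0,0,-0.4],"hand":-1},
  {"dp":[21.5,-20.9,0],"twist":[0,0,-0.5],"hand":-1},
])

```text
time: 0.72
tcp_pos: [0.3594, -0.3646, 0.218]
orientation: [0.912, 0.41, 0.0, -0.001]
ft_force: [0.5, -0.3, -0.1]
gripper_width: 0.0476
```

```bash
python3 -c "
from h import *
go(.558,.039,.19,1.471)"
```

```text
t 0.72 tcp [ 0.3594 -0.3646  0.218 ] F [ 0.51 -0.32 -0.13] dp [ 43.38 -11.9    2.84] tw [-0.001 -0.001 -0.625] w 0.0476
```

Request:
apply_moves([
  {"dp":[5.8,-1.6,0],"twist":[0,0,-0.1],"hand":-1},
  {"dp":[11.6,-3.2,0],"twist":[0,0,-0.2],"hand":-1},
  {"dp":[17.4,-4.8,0],"twist":[0,0,-0.3],"hand":-1},
  {"dp":[23.1,-6.4,0],"twist":[0,0,-0.4],"hand":-1},
  {"dp":[28.9,-7.9,0],"twist":[0,0,-0.5],"hand":-1},
])

```text
time: 1.35
tcp_pos: [0.4924, -0.094, 0.2182]
orientation: [0.781, 0.625, 0.0, -0.0]
ft_force: [1.0, -0.3, 0.4]
gripper_width: 0.0011
```

```bash
python3 -c "
from h import *
go(.558,.039,.19,1.471)"
```

```text
t 1.35 tcp [ 0.4924 -0.094   0.2182] F [ 1.04 -0.33  0.37] dp [14.41  3.48  2.83] tw [-0.    -0.001 -0.122] w 0.0011
```

Request:
apply_moves([
  {"dp":[5,1.2,0],"twist":[0,0,-0.06],"hand":-1},
  {"dp":[10,2.4,0],"twist":[0,0,-0.12],"hand":-1},
  {"dp":[14.4,3.5,1],"twist":[0,0,-0.122],"hand":-1},
  {"dp":[14.4,3.5,2.8],"twist":[0,0,-0.122],"hand":-1},
])

```text
time: 1.85
tcp_pos: [0.5589, 0.0411, 0.1897]
orientation: [0.74, 0.672, 0.0, -0.001]
ft_force: [-1.0, -0.7, -1.0]
gripper_width: 0.0004
```

```bash
python3 -c "
from h import *
go(.558,.039,.14,1.471)
save('wrist','w1')"
```

```text
t 1.85 tcp [0.5589 0.0411 0.1897] F [-0.96 -0.73 -0.96] dp [-0.22 -0.07  4.97] tw [-0.    -0.001  0.003] w 0.0004
```

View pics/w1.png

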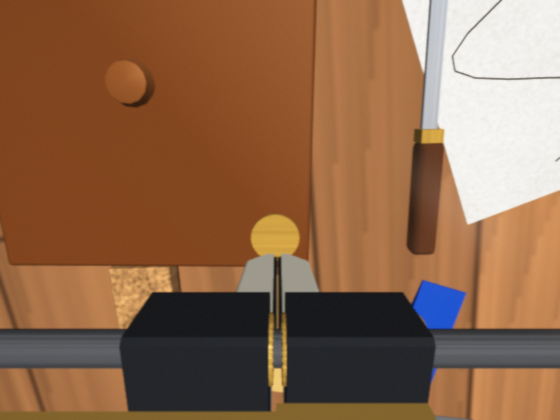

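The wrist view shows the brass disc at about (275,237), the casket edge at row 265, and the knob at (127,82).

```bash
python3 -c "
from h import *
im,W=cloud('wrist','w1')
hsv=cv2.cvtColor(im,cv2.COLOR_RGB2HSV)
print(im[237,275],im[200,200])
m=(hsv[...,0]>18)&(hsv[...,1]>120); m[:205]=0;m[256:]=0;m[:,:245]=0;m[:,305:]=0
ys,xs=np.nonzero(m);print(xs.min(),xs.max(),ys.min(),ys.max())
(c,r)=cv2.minEnclosingCircle(np.c_[xs,ys].astype(np.float32)); print(c,r)
print(W[237,275],W[230,265],W[82,127],W[150,200])
K=np.array(cams.camera_info('wrist')['camera_matrix']);print(K[0,0])
print(cams.camera_info('wrist')['T_tool_cam'])
z=(W[...,2]>.115)&(W[...,2]<.135); P=W[z]; r=cv2.minAreaRect((P[:,:2]*1000).astype(np.float32)); print(cv2.boxPoints(r))
"
```

```text
[214 169  71] [131  72  33]
251 298 214 255
(274.6397705078125, 237.09498596191406) 23.716529846191406
[0.55763747 0.03812622 0.12991305] [0.55154786 0.04310029 0.12858122] [0.4891681  0.13906057 0.15142517] [0.51651175 0.09815105 0.12570093]
367.11949709379815
[[ 1.39772040e-03 -9.61836610e-01 -2.73620873e-01  7.66147557e-02]
 [ 9.99998836e-01  1.17704220e-03  9.70673386e-04  1.43682847e-04]
 [-6.11565886e-04 -2.73621911e-01  9.61837136e-01 -1.66820802e-01]
 [ 0.00000000e+00  0.00000000e+00  0.00000000e+00  1.00000000e+00]]
[[373.81198   33.136154]
 [578.44403   12.435898]
 [594.8695   174.80995 ]
 [390.2375   195.51021 ]]
```

Request:
apply_moves([
  {"dp":[-0.3,0.1,2.5],"twist":[0,0,0],"hand":-1},
  {"dp":[-0.3,0.1,5.4],"twist":[0,0,0],"hand":-1},
  {"dp":[-0.3,0.1,5.8],"twist":[0,0,0],"hand":-1},
  {"dp":[-0.3,0.1,5.8],"twist":[0,0,0],"hand":-1},
])

```text
time: 2.4
tcp_pos: [0.558, 0.0361, 0.1294]
orientation: [0.741, 0.671, -0.001, -0.001]
ft_force: [0.2, 0.4, 0.7]
gripper_width: 0.0005
```

```bash
cat > f.py <<'E'
from h import *
o=telemetry.get_obs();print(o['time'],o['tcp_pos'].round(4),o['ft_force'].round(2))
E
python3 f.py;python3 f.py
```

```text
2.4 [0.558  0.0361 0.1294] [0.17 0.39 0.68]
2.4 [0.558  0.0361 0.1294] [0.17 0.39 0.68]
```

Request:
apply_moves([
  {"dp":[0,0,0.05],"twist":[0,0,0],"hand":-1},
])

```text
time: 2.52
tcp_pos: [0.5583, 0.0359, 0.1302]
orientation: [0.741, 0.671, -0.0, -0.001]
ft_force: [-0.3, 0.4, 0.5]
gripper_width: 0.0003
```

Request:
apply_moves([
  {"dp":[0,0,0.1],"twist":[0,0,0],"hand":-1},
])

```text
time: 2.65
tcp_pos: [0.5586, 0.0358, 0.1302]
orientation: [0.741, 0.671, -0.0, -0.001]
ft_force: [-0.7, -0.5, -1.3]
gripper_width: 0.0008
```

Request:
apply_moves([
  {"dp":[0,0,0.1],"twist":[0,0,0],"hand":-1},
])

```text
time: 2.78
tcp_pos: [0.5588, 0.0358, 0.1296]
orientation: [0.741, 0.671, 0.0, -0.0]
ft_force: [-0.1, -0.3, 0.2]
gripper_width: 0.0004
```

Request:
apply_moves([
  {"dp":[0,0,0.15],"twist":[0,0,0],"hand":-1},
])

```text
time: 2.9
tcp_pos: [0.5589, 0.0358, 0.1283]
orientation: [0.741, 0.671, 0.0, -0.0]
ft_force: [-0.3, 0.2, -0.6]
gripper_width: 0.0009
```

Request:
apply_moves([
  {"dp":[0,0,0.15],"twist":[0,0,0],"hand":-1},
])

```text
time: 3.02
tcp_pos: [0.5591, 0.0357, 0.127]
orientation: [0.741, 0.671, 0.001, 0.0]
ft_force: [2.4, -1.6, 2.7]
gripper_width: 0.0005
```

Request:
apply_moves([
  {"dp":[0,0,0.2],"twist":[0,0,0],"hand":-1},
])

```text
time: 3.15
tcp_pos: [0.5595, 0.0355, 0.1253]
orientation: [0.741, 0.671, 0.001, 0.001]
ft_force: [2.1, -2.0, 4.6]
gripper_width: 0.0005
```

Request:
apply_moves([
  {"dp":[0,0,0.2],"twist":[0,0,0],"hand":-1},
])

```text
time: 3.28
tcp_pos: [0.5598, 0.0354, 0.1235]
orientation: [0.741, 0.671, 0.001, 0.001]
ft_force: [2.6, -2.2, 4.2]
gripper_width: 0.0005
```

Request:
apply_moves([
  {"dp":[0,-0.03,0.15],"twist":[0,0,0],"hand":-1},
])

```text
time: 3.4
tcp_pos: [0.5596, 0.0354, 0.122]
orientation: [0.741, 0.671, 0.001, 0.001]
ft_force: [3.3, -3.5, 4.6]
gripper_width: 0.0005
```

Request:
apply_moves([
  {"dp":[0,-0.03,0.15],"twist":[0,0,0],"hand":-1},
])

```text
time: 3.52
tcp_pos: [0.5599, 0.0352, 0.1215]
orientation: [0.741, 0.671, 0.002, 0.002]
ft_force: [-0.5, -4.1, 19.8]
gripper_width: 0.0003
```

Request:
apply_moves([
  {"dp":[0,0,-0.4],"twist":[0,0,0],"hand":-1},
  {"dp":[0,0,-0.9],"twist":[0,0,0],"hand":-1},
  {"dp":[0,0,-3],"twist":[0,0,0],"hand":-1},
  {"dp":[0,0,-6],"twist":[0,0,0],"hand":-1},
])

```text
time: 4.03
tcp_pos: [0.5592, 0.0354, 0.1826]
orientation: [0.741, 0.671, 0.001, 0.001]
ft_force: [-0.1, 0.5, 0.3]
gripper_width: 0.0004
```

```bash
python3 -c "
from h import *
go(.536,-.24,.17,1.471)"
```

```text
t 4.03 tcp [0.5592 0.0354 0.1826] F [-0.08  0.5   0.29] dp [-27.63   0.4    1.26] tw [ 0.004 -0.     0.001] w 0.0004
```

Request:
apply_moves([
  {"dp":[-5.5,0.1,0],"twist":[0,0,0],"hand":-0.5},
  {"dp":[-11,0.2,0.5],"twist":[0,0,0],"hand":-0.5},
  {"dp":[-16.5,0.3,1],"twist":[0,0,0],"hand":-0.5},
  {"dp":[-22,0.4,1.2],"twist":[0,0,0],"hand":-0.5},
  {"dp":[-27.6,0.4,1.3],"twist":[0,0,0],"hand":-0.5},
])

```text
time: 4.65
tcp_pos: [0.5357, -0.2414, 0.1709]
orientation: [0.741, 0.671, 0.002, 0.002]
ft_force: [-0.0, -0.2, -0.5]
gripper_width: 0.0234
```

```bash
python3 -c "
from h import *
go(.536,-.22,.01,1.471)
save('wrist','w2')"
```

```text
t 4.65 tcp [ 0.5357 -0.2414  0.1709] F [-0.02 -0.24 -0.51] dp [ 2.14 -0.26 16.09] tw [0.005 0.    0.001] w 0.0234
```

View pics/w2.png

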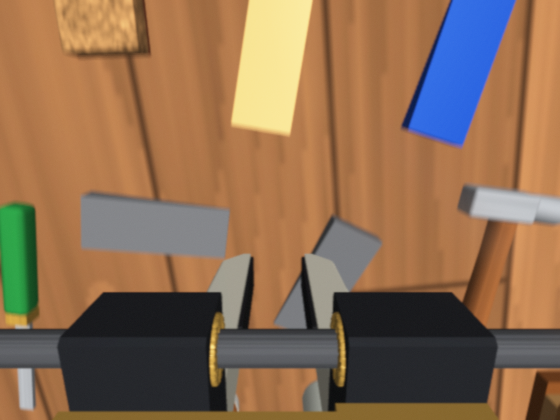

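The wrist view shows the wedge's thick end at (235..290, 128), a grey look-alike at about (335,265), and another at (155,225). I'll measure these before lowering.

```bash
python3 -c "
from h import *
im,W=cloud('wrist','w2')
for u,v in [(234,126),(289,134),(250,5),(310,5)]: print(u,v,W[v,u].round(4))
for u,v in [(333,220),(378,241),(280,320),(225,215),(225,250),(85,198)]: print('grey',u,v,W[v,u].round(4))
"
```

```text
234 126 [ 0.5049 -0.1752  0.0013]
289 134 [ 5.532e-01 -1.870e-01  2.000e-04]
250 5 [ 0.5307 -0.0824  0.0078]
310 5 [ 0.5786 -0.0872  0.0085]
grey 333 220 [ 0.5858 -0.2663  0.0175]
grey 378 241 [ 0.6251 -0.2891  0.0216]
grey 280 320 [ 0.5272 -0.373   0.0032]
grey 225 215 [ 0.486  -0.2558  0.0029]
grey 225 250 [ 0.4812 -0.291   0.0027]
grey 85 198 [ 0.3673 -0.2235  0.0193]
```

Request:
apply_moves([
  {"dp":[2.6,-0.5,4],"twist":[0.005,0,0],"hand":-0.5},
  {"dp":[2.6,-0.5,9],"twist":[0.005,0,0],"hand":-0.5},
  {"dp":[2.6,-0.5,13],"twist":[0.005,0,0],"hand":-0.5},
  {"dp":[2.6,-0.5,15.5],"twist":[0.005,0,0],"hand":-0.5},
  {"dp":[2.6,-0.5,15.9],"twist":[0.005,0,0],"hand":-0.5},
])

```text
time: 5.32
tcp_pos: [0.5326, -0.2203, 0.0108]
orientation: [0.742, 0.67, -0.001, -0.001]
ft_force: [0.8, 0.5, 0.3]
gripper_width: 0.023
```

```bash
python3 -c "
from h import *
go(.535,-.195,.009,1.471);print(R.from_quat(telemetry.get_obs()['orientation']).as_matrix().round(3))
"
```

```text
t 5.33 tcp [ 0.5326 -0.2203  0.0108] F [0.8  0.53 0.27] dp [ 2.54 -0.02  0.18] tw [-0.003  0.001 -0.001] w 0.023
[[ 0.101  0.995 -0.003]
 [ 0.995 -0.101 -0.001]
 [-0.001 -0.003 -1.   ]]
```

Request:
apply_moves([
  {"dp":[1.2,0,0.1],"twist":[0,0,0],"hand":-0.5},
  {"dp":[2.2,0,0.1],"twist":[0,0,0],"hand":-0.5},
  {"dp":[3,0,0.1],"twist":[0,0,0],"hand":-0.5},
  {"dp":[3.8,0,0.1],"twist":[0,0,0],"hand":-0.5},
  {"dp":[4.6,0,0.1],"twist":[0,0,0],"hand":-0.5},
])

```text
time: 5.95
tcp_pos: [0.5374, -0.174, 0.0101]
orientation: [0.742, 0.671, -0.001, -0.0]
ft_force: [0.1, -0.3, -0.2]
gripper_width: 0.0234
```

```bash
python3 -c "
from h import *
go(.535,-.195,.009,1.471);
save('top','top2')
im,W=cloud('top','top2')
v,u=np.mgrid[:420,:560]
m=((u>=235)&(u<312)&(v>=182)&(v<220)&(im[...,1]>150)&(im[...,2]>105)).astype(np.uint8)
n,l,s,c=cv2.connectedComponentsWithStats(m);i=1+np.argmax(s[1:,4]);P=W[l==i]
r=cv2.minAreaRect((P[:,:2]*1000).astype(np.float32));print(r,cv2.boxPoints(r).round(1).tolist())
cv2.imwrite('pics/top2c.png',cv2.resize(im[150:270,130:330,::-1],None,fx=4,fy=4))
"
```

```text
t 5.95 tcp [ 0.5374 -0.174   0.0101] F [ 0.1  -0.3  -0.16] dp [-2.11 -0.03  0.11] tw [-0.002  0.002 -0.001] w 0.0234
((547.4801635742188, -65.5563735961914), (69.90974426269531, 51.15021896362305), 71.54490661621094) [[512.2000122070312, -90.5999984741211], [560.7000122070312, -106.80000305175781], [582.7999877929688, -40.5], [534.2999877929688, -24.299999237060547]]
```

View pics/top2c.png

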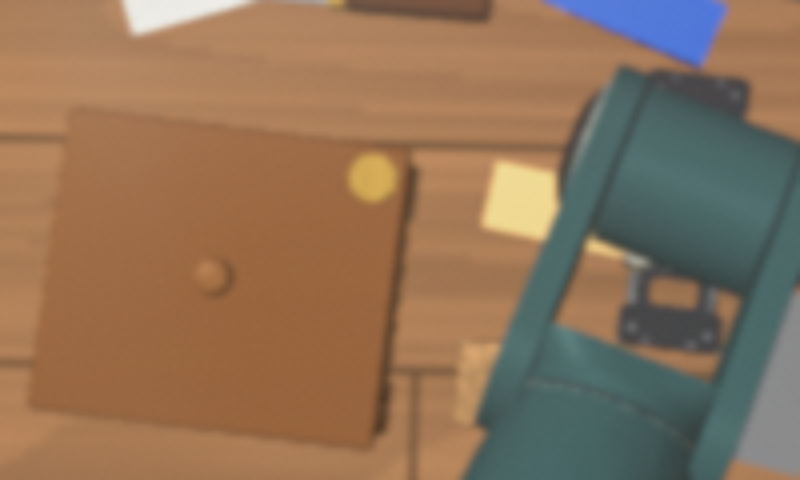

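The top view shows the wedge's thin end at crop (488,195), still short of the casket, with the arm hiding the rest. I'll use the wrist camera.

```bash
python3 -c "
from h import *
save('wrist','w3')
im,W=cloud('wrist','w3')
np.set_printoptions(suppress=True)
T=np.array(cams.camera_info('wrist')['T_tool_cam'])
"
```

```text
(no output)
```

View pics/w3.png

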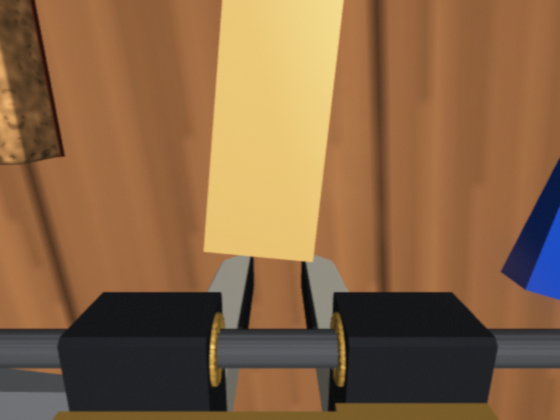

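```bash
cat > wd.py <<'E'
import sys
from h import *
fn=sys.argv[1]
im,W=cloud('wrist',fn)
m=(im[...,1]>150)&(im[...,2]>70)&(im[...,0]>200); m[300:]=0
n,l,s,c=cv2.connectedComponentsWithStats(m.astype(np.uint8));i=1+np.argmax(s[1:,4]);mm=l==i
print(s[i])
rows=np.nonzero(mm.any(1))[0]
P=[];Q=[];
for v in range(rows.min()+3,rows.max()-20,5):
    us=np.nonzero(mm[v])[0]; P.append(W[v,us[0]+1,:2]);Q.append(W[v,us[-1]-1,:2])
P=np.array(P);Q=np.array(Q)
def fit(A): 
    vx,vy,x,y=cv2.fitLine((A*1000).astype(np.float32),cv2.DIST_HUBER,0,.01,.01).ravel()
    if vy<0: vx,vy=-vx,-vy
    return np.array([vx,vy]),np.array([x,y])
a,p=fit(P);b,q=fit(Q);d=a+b;d/=np.linalg.norm(d);nrm=np.array([-d[1],d[0]])
print('angles',np.arctan2(a[1],a[0]),np.arctan2(b[1],b[0]),'width',(p-q)@nrm)
mid=(p+q)/2; F=np.array([558.1,38.])
print('foot lateral (left+)',(F-mid)@nrm)
V=W[mm][:,:2]*1000; t=(V-mid)@d; print('rear/front along: foot-rear',(F-mid)@d-np.percentile(t,.3),'foot-maxvisible',(F-mid)@d-t.max())
E
python3 wd.py w3
```

```text
[  204     0   140   262 29849]
angles 1.3705969 1.3700193 width 48.938183
foot lateral (left+) 12.284110186430986
rear/front along: foot-rear nan foot-maxvisible nan
```

Request:
apply_moves([
  {"dp":[0.5,0,0.05],"twist":[0,0,0],"hand":-0.5},
  {"dp":[1.0,0,0.05],"twist":[0,0,0],"hand":-0.5},
  {"dp":[1.5,0,0.05],"twist":[0,0,0],"hand":-0.5},
  {"dp":[2,0,0.05],"twist":[0,0,0],"hand":-0.5},
])

```text
time: 6.55
tcp_pos: [0.5393, -0.1535, 0.0093]
orientation: [0.742, 0.671, -0.001, -0.001]
ft_force: [0.3, -0.9, 0.3]
gripper_width: 0.0234
```

```bash
sed -i 's/V=W\[mm\]/V=W[mm\&np.isfinite(W[...,0])]/' wd.py; python3 -c "
from h import *
go(.535,-.195,.009,1.471);
save('wrist','w4')"; python3 wd.py w4
```

```text
t 6.55 tcp [ 0.5393 -0.1535  0.0093] F [ 0.25 -0.91  0.26] dp [-4.17 -0.01  0.03] tw [-0.003  0.001 -0.001] w 0.0234
[  201     0   121   263 30301]
angles 1.4553467 1.4537144 width 48.957386
foot lateral (left+) -4.880862348093093
rear/front along: foot-rear 182.00137271245256 foot-maxvisible 71.3685096167543
```

Request:
apply_moves([
  {"dp":[0.6,0.1,0.05],"twist":[0,0,0],"hand":-0.5},
  {"dp":[1.2,0.25,0.05],"twist":[0,0,0],"hand":-0.5},
  {"dp":[1.8,0.4,0.05],"twist":[0,0,0],"hand":-0.5},
  {"dp":[2.4,0.55,0.05],"twist":[0,0,0],"hand":-0.5},
  {"dp":[3,0.7,0.05],"twist":[0,0,0],"hand":-0.5},
])

```text
time: 7.22
tcp_pos: [0.5495, -0.1235, 0.0087]
orientation: [0.742, 0.671, -0.001, -0.001]
ft_force: [-0.4, -1.1, 1.0]
gripper_width: 0.023
```

```bash
python3 -c "
from h import *
go(.535,-.195,.009,1.471);
save('wrist','w5')"; python3 wd.py w5
```

```text
t 7.22 tcp [ 0.5495 -0.1235  0.0087] F [-0.38 -1.15  1.02] dp [-7.26 -0.72 -0.02] tw [-0.003  0.001 -0.001] w 0.023
[  195     0   122   263 30515]
angles 1.4725711 1.4714334 width 48.881557
foot lateral (left+) -0.9877699446135573
rear/front along: foot-rear 151.3712873648068 foot-maxvisible 39.83602803191861
```

View pics/w5.png

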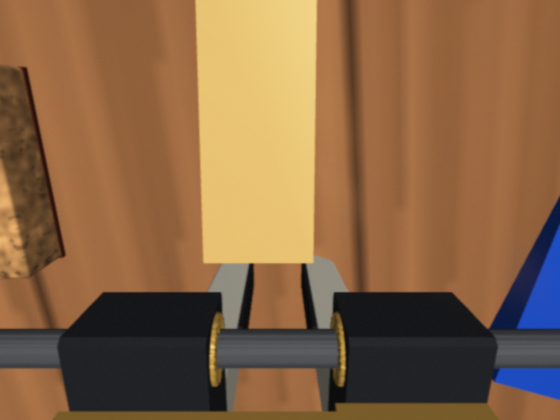

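Request:
apply_moves([
  {"dp":[0.5,0,0],"twist":[0,0,0],"hand":-0.5},
  {"dp":[1,0,0],"twist":[0,0,0],"hand":-0.5},
  {"dp":[1.4,0,0],"twist":[0,0,0],"hand":-0.5},
  {"dp":[1.7,0,0],"twist":[0,0,0],"hand":-0.5},
  {"dp":[2,0,0],"twist":[0,0,0],"hand":-0.5},
])

```text
time: 7.9
tcp_pos: [0.5517, -0.1029, 0.0087]
orientation: [0.742, 0.671, -0.001, -0.001]
ft_force: [0.3, -0.9, -0.3]
gripper_width: 0.0234
```

Request:
apply_moves([
  {"dp":[0.2,0,0],"twist":[0,0,0],"hand":-0.5},
  {"dp":[0.3,0,0],"twist":[0,0,0],"hand":-0.5},
])

```text
time: 8.15
tcp_pos: [0.5519, -0.0999, 0.0087]
orientation: [0.742, 0.671, -0.001, -0.001]
ft_force: [0.3, -0.4, 0.4]
gripper_width: 0.0232
```

Request:
apply_moves([
  {"dp":[0.15,0,0],"twist":[0,0,0],"hand":-0.5},
  {"dp":[0.25,0,0],"twist":[0,0,0],"hand":-0.5},
])

```text
time: 8.4
tcp_pos: [0.5522, -0.0973, 0.0087]
orientation: [0.742, 0.671, -0.001, -0.001]
ft_force: [0.6, -0.3, 0.3]
gripper_width: 0.0235
```

Request:
apply_moves([
  {"dp":[0.1,0,0],"twist":[0,0,0],"hand":-0.5},
  {"dp":[0.2,0,0],"twist":[0,0,0],"hand":-0.5},
])

```text
time: 8.65
tcp_pos: [0.5524, -0.0953, 0.0087]
orientation: [0.742, 0.671, -0.001, -0.001]
ft_force: [-0.1, -0.8, 0.2]
gripper_width: 0.0231
```

Request:
apply_moves([
  {"dp":[0.1,0,0],"twist":[0,0,0],"hand":-0.5},
  {"dp":[0.2,0,0],"twist":[0,0,0],"hand":-0.5},
])

```text
time: 8.9
tcp_pos: [0.5526, -0.0932, 0.0087]
orientation: [0.742, 0.671, -0.001, -0.001]
ft_force: [1.2, -0.5, 1.0]
gripper_width: 0.023
```

Request:
apply_moves([
  {"dp":[0.1,0,0],"twist":[0,0,0],"hand":-0.5},
  {"dp":[0.15,0,0],"twist":[0,0,0],"hand":-0.5},
])

```text
time: 9.15
tcp_pos: [0.5528, -0.0917, 0.0087]
orientation: [0.742, 0.671, -0.001, -0.001]
ft_force: [0.0, -0.6, 0.7]
gripper_width: 0.0237
```

Request:
apply_moves([
  {"dp":[0.07,0,0],"twist":[0,0,0],"hand":-0.5},
  {"dp":[0.15,0,0],"twist":[0,0,0],"hand":-0.5},
])

```text
time: 9.4
tcp_pos: [0.5529, -0.0901, 0.0087]
orientation: [0.742, 0.671, -0.001, -0.001]
ft_force: [0.6, -0.9, 0.3]
gripper_width: 0.0229
```

Request:
apply_moves([
  {"dp":[0.07,0,0],"twist":[0,0,0],"hand":-0.5},
  {"dp":[0.15,0,0],"twist":[0,0,0],"hand":-0.5},
])

```text
time: 9.65
tcp_pos: [0.5531, -0.0886, 0.0087]
orientation: [0.742, 0.671, -0.001, -0.001]
ft_force: [-0.0, -0.7, 0.1]
gripper_width: 0.0232
```

```bash
python3 -c "
from h import *
go(.535,-.195,.009,1.471);
save('wrist','w6')"; python3 wd.py w6
```

```text
t 9.65 tcp [ 0.5531 -0.0886  0.0087] F [-0.01 -0.72  0.08] dp [-10.77  -0.74  -0.02] tw [-0.003  0.001 -0.   ] w 0.0232
[  196     0   122   263 27134]
angles 0.0 0.0 width nan
foot lateral (left+) nan
rear/front along: foot-rear nan foot-maxvisible nanwd.py:17: RuntimeWarning: invalid value encountered in divide
  a,p=fit(P);b,q=fit(Q);d=a+b;d/=np.linalg.norm(d);nrm=np.array([-d[1],d[0]])
```

View pics/w6.png

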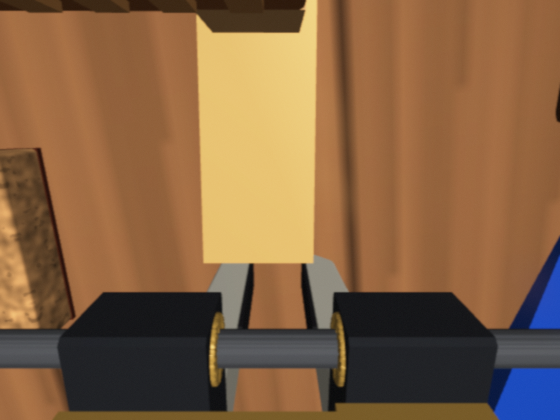

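The wrist view shows the foot's lower edge at row 32, over the wedge and centred on it (254 against 257). Push force is still low, so I'll continue gently.

Request:
apply_moves([
  {"dp":[0.07,0,0],"twist":[0,0,0],"hand":-0.5},
  {"dp":[0.15,0,0],"twist":[0,0,0],"hand":-0.5},
])

```text
time: 9.95
tcp_pos: [0.5533, -0.087, 0.0087]
orientation: [0.742, 0.671, -0.001, -0.001]
ft_force: [0.3, 0.6, -0.6]
gripper_width: 0.0232
```

Request:
apply_moves([
  {"dp":[0.07,0,0],"twist":[0,0,0],"hand":-0.5},
  {"dp":[0.15,0,0],"twist":[0,0,0],"hand":-0.5},
])

```text
time: 10.2
tcp_pos: [0.5534, -0.0855, 0.0087]
orientation: [0.742, 0.671, -0.001, -0.001]
ft_force: [-0.4, -1.2, 0.6]
gripper_width: 0.0236
```

Request:
apply_moves([
  {"dp":[0.07,0,0],"twist":[0,0,0],"hand":-0.5},
  {"dp":[0.15,0,0],"twist":[0,0,0],"hand":-0.5},
])

```text
time: 10.45
tcp_pos: [0.5536, -0.0839, 0.0087]
orientation: [0.742, 0.671, -0.001, -0.001]
ft_force: [0.2, -1.1, -0.1]
gripper_width: 0.0232
```

```bash
python3 -c "
from h import *
save('wrist','w7')
im,W=cloud('wrist','w7')
np.set_printoptions(suppress=True)
for v in range(0,64,4): print(v,im[v,250],W[v,250].round(4),W[v,230].round(4))
"
```

```text
0 [61 41 22] [0.5581 0.0158 0.0859] [0.5537 0.0163 0.0859]
4 [60 41 22] [0.5578 0.0159 0.0825] [0.5533 0.0166 0.0816]
8 [62 41 22] [0.5576 0.0159 0.0794] [0.5529 0.0165 0.0786]
12 [61 40 20] [0.5573 0.0159 0.0757] [0.5524 0.0167 0.0744]
16 [63 42 24] [0.5571 0.0159 0.0719] [0.552  0.0164 0.0719]
20 [61 41 21] [0.5567 0.0161 0.0668] [0.5513 0.0169 0.0657]
24 [63 41 22] [0.5563 0.0162 0.0614] [0.5507 0.0168 0.0613]
28 [61 40 20] [0.556  0.0161 0.0571] [0.5502 0.0166 0.0574]
32 [73 54 32] [0.5548 0.0191 0.0357] [0.5478 0.02   0.0349]
36 [72 52 31] [0.5543 0.019  0.0293] [0.5469 0.0201 0.0275]
40 [73 54 33] [0.5536 0.0196 0.0183] [0.5459 0.0202 0.0196]
44 [120  92  53] [0.553  0.0194 0.0111] [0.5447 0.0204 0.01  ]
48 [233 197 117] [0.5527 0.0183 0.0082] [0.5443 0.0191 0.0084]
52 [233 197 117] [0.5524 0.0169 0.0077] [0.544  0.0178 0.0074]
56 [234 198 119] [0.5523 0.0151 0.0089] [0.5439 0.016  0.0086]
60 [233 198 117] [0.5521 0.0136 0.0089] [0.5439 0.0143 0.0098]
```

Request:
apply_moves([
  {"dp":[0.07,0,0],"twist":[0,0,0],"hand":-0.5},
  {"dp":[0.12,0,0],"twist":[0,0,0],"hand":-0.5},
])

```text
time: 10.75
tcp_pos: [0.5537, -0.0826, 0.0087]
orientation: [0.742, 0.671, -0.001, -0.001]
ft_force: [-0.1, -1.1, 0.8]
gripper_width: 0.0232
```

Request:
apply_moves([
  {"dp":[0.07,0,0],"twist":[0,0,0],"hand":-0.5},
  {"dp":[0.12,0,0],"twist":[0,0,0],"hand":-0.5},
])

```text
time: 11.0
tcp_pos: [0.5538, -0.0814, 0.0087]
orientation: [0.742, 0.671, -0.001, -0.001]
ft_force: [0.7, -1.4, 0.8]
gripper_width: 0.0235
```

Request:
apply_moves([
  {"dp":[0.07,0,0],"twist":[0,0,0],"hand":-0.5},
  {"dp":[0.12,0,0],"twist":[0,0,0],"hand":-0.5},
])

```text
time: 11.25
tcp_pos: [0.554, -0.0801, 0.0087]
orientation: [0.742, 0.671, -0.001, -0.001]
ft_force: [-0.1, -0.1, -0.3]
gripper_width: 0.0232
```

Request:
apply_moves([
  {"dp":[0.07,0,0],"twist":[0,0,0],"hand":-0.5},
  {"dp":[0.12,0,0],"twist":[0,0,0],"hand":-0.5},
])

```text
time: 11.5
tcp_pos: [0.5541, -0.0791, 0.0087]
orientation: [0.742, 0.671, -0.001, -0.001]
ft_force: [0.3, -3.0, 0.0]
gripper_width: 0.0234
```

Request:
apply_moves([
  {"dp":[0.05,0,0],"twist":[0,0,0],"hand":-0.5},
  {"dp":[0.05,0,0],"twist":[0,0,0],"hand":-0.5},
])

```text
time: 11.75
tcp_pos: [0.5541, -0.0788, 0.0087]
orientation: [0.742, 0.671, -0.002, -0.001]
ft_force: [-0.9, -4.2, 0.4]
gripper_width: 0.0232
```

Request:
apply_moves([
  {"dp":[0.1,0,0],"twist":[0,0,0],"hand":-0.5},
  {"dp":[0.1,0,0],"twist":[0,0,0],"hand":-0.5},
])

```text
time: 12.0
tcp_pos: [0.5542, -0.0781, 0.0087]
orientation: [0.742, 0.671, -0.002, -0.0]
ft_force: [-0.4, -6.6, -0.1]
gripper_width: 0.0237
```

Request:
apply_moves([
  {"dp":[-0.3,0,0],"twist":[0,0,0],"hand":-0.5},
  {"dp":[-1.5,0,0],"twist":[0,0,0],"hand":-0.5},
  {"dp":[-5,0,-0.5],"twist":[0,0,0],"hand":-1},
  {"dp":[-7,0,-6],"twist":[0,0,0],"hand":-1},
  {"dp":[-7,0,-12],"twist":[0,0,0],"hand":-1},
])

```text
time: 12.62
tcp_pos: [0.5467, -0.1491, 0.1296]
orientation: [0.742, 0.67, -0.002, -0.001]
ft_force: [0.5, 0.3, -0.1]
gripper_width: 0.0011
```

```bash
python3 -c "
from h import *
go(.5578,.0385,.165,1.471)"
```

```text
t 12.62 tcp [ 0.5467 -0.1491  0.1296] F [ 0.53  0.31 -0.14] dp [18.77 -0.82 -3.56] tw [-0.005  0.002 -0.002] w 0.0011
```

Request:
apply_moves([
  {"dp":[0,0,-4.5],"twist":[-0.005,0,0],"hand":-1},
])

```text
time: 12.75
tcp_pos: [0.5469, -0.1499, 0.1774]
orientation: [0.742, 0.67, 0.0, 0.001]
ft_force: [0.7, 0.2, -0.1]
gripper_width: 0.0003
```

```bash
python3 -c "
from h import *
save('wrist','w8'); save('top','top8'); go(.5578,.0385,.17,1.471)"; python3 wd.py w8
```

```text
t 12.85 tcp [ 0.5484 -0.1503  0.1805] F [ 0.29  0.36 -0.66] dp [18.88 -1.    0.99] tw [ 0.008  0.003 -0.003] w 0.0006
[ 234    0   64  105 6539]
angles 0.0 1.476679 width 575.93335
foot lateral (left+) -264.0921354855284
rear/front along: foot-rear 106.03920653104284 foot-maxvisible 23.419799707396997
```

View pics/w8.png

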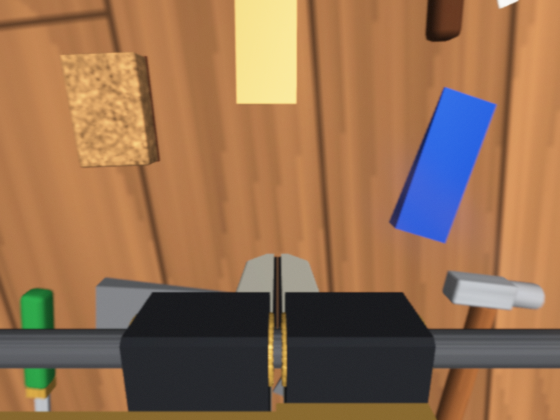

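The wrist view shows the wedge lying free, with its rear at row 103. The rear is about 106 mm from the foot, so the foot is at wedge x of about 41 mm. Now I'll go to the disc and check the casket position on the way.

Request:
apply_moves([
  {"dp":[5,-0.3,0],"twist":[0.008,0,0],"hand":-1},
  {"dp":[10,-0.6,0],"twist":[0.008,0,0],"hand":-1},
  {"dp":[15,-0.9,0],"twist":[0.008,0,0],"hand":-1},
  {"dp":[18.8,-1,0.3],"twist":[0.008,0,0],"hand":-1},
  {"dp":[18.9,-1,1],"twist":[0.008,0,0],"hand":-1},
])

```text
time: 13.48
tcp_pos: [0.5578, 0.0404, 0.1693]
orientation: [0.741, 0.671, -0.001, 0.001]
ft_force: [0.4, 0.0, -0.2]
gripper_width: 0.0004
```

```bash
python3 -c "
from h import *
go(.5578,.0385,.131,1.471)
save('wrist','w9')
im,W=cloud('wrist','w9')
hsv=cv2.cvtColor(im,cv2.COLOR_RGB2HSV)
m=((hsv[...,0]>18)&(hsv[...,1]>120)).astype(np.uint8); m[260:]=0; m[:190]=0; m[:,:235]=0;m[:,320:]=0
n,l,s,c=cv2.connectedComponentsWithStats(m);i=1+np.argmax(s[1:,4]);print(s[i],c[i]);P=W[l==i];print('disc',np.nanmean(P,0))
k=(W[...,2]>.145);P=W[k];print('knob',np.nanmedian(P,0))
k=(W[...,2]>.118)&(W[...,2]<.131)&(hsv[...,0]<16);P=W[k]
A=np.c_[P[:,:2],np.ones(len(P))];print('lid plane',np.linalg.lstsq(A,P[:,2],rcond=None)[0])
im,W=cloud('wrist','w1');hsv=cv2.cvtColor(im,cv2.COLOR_RGB2HSV)
k=(W[...,2]>.145);print('knob0',np.nanmedian(W[k],0))
k=(W[...,2]>.118)&(W[...,2]<.131)&(hsv[...,0]<16);P=W[k]
A=np.c_[P[:,:2],np.ones(len(P))];print('lid plane0',np.linalg.lstsq(A,P[:,2],rcond=None)[0])
"
```

```text
t 13.47 tcp [0.5578 0.0404 0.1693] F [ 0.36  0.02 -0.15] dp [-0.18  0.02  3.83] tw [-0.     0.002  0.   ] w 0.0004
[ 251  222   51   38 1452] [275.91528926 240.43044077]
disc [0.55761294 0.04179055 0.12885254]
knob [0.55842196 0.07171772 0.27557854]
lid plane [0.00037701 0.00056163 0.12546207]
knob0 [0.55960447 0.07191525 0.29637068]
lid plane0 [0.00017274 0.00078183 0.12550321]
```

View pics/w9.png

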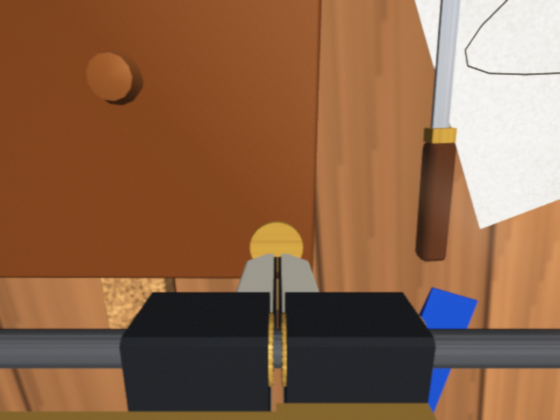

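The lid is level and unchanged. The disc at (276,245) sits in front of the fingertips. Lowering now.

Request:
apply_moves([
  {"dp":[-0.2,0,2],"twist":[0,0,0],"hand":-1},
  {"dp":[-0.2,0,3.3],"twist":[0,0,0],"hand":-1},
  {"dp":[-0.2,0,3.8],"twist":[0,0,0],"hand":-1},
  {"dp":[-0.2,0,3.8],"twist":[0,0,0],"hand":-1},
  {"dp":[-0.2,0,3.8],"twist":[0,0,0],"hand":-1},
])

```text
time: 14.15
tcp_pos: [0.5574, 0.0371, 0.1306]
orientation: [0.742, 0.671, -0.001, 0.001]
ft_force: [-0.4, 1.3, -0.0]
gripper_width: 0.0006
```

Request:
apply_moves([
  {"dp":[0,0,0.1],"twist":[0,0,0],"hand":-1},
  {"dp":[0,0,0.15],"twist":[0,0,0],"hand":-1},
])

```text
time: 14.4
tcp_pos: [0.5575, 0.0371, 0.1293]
orientation: [0.742, 0.671, -0.001, 0.001]
ft_force: [0.3, 0.4, 0.7]
gripper_width: 0.0006
```

Request:
apply_moves([
  {"dp":[0,0,0.1],"twist":[0,0,0],"hand":-1},
  {"dp":[0,0,0.15],"twist":[0,0,0],"hand":-1},
])

```text
time: 14.65
tcp_pos: [0.5576, 0.0371, 0.1282]
orientation: [0.742, 0.671, -0.001, 0.001]
ft_force: [-2.4, -0.4, 7.5]
gripper_width: 0.0004
```

```bash
python3 -c "
from h import *
for i in range(6):
    o=telemetry.get_obs();print(o['time'],o['tcp_pos'].round(4),o['ft_force'].round(2)); save('wrist' if i<5 else 'scene','p%d'%i)
im,W=cloud('wrist','p4');hsv=cv2.cvtColor(im,cv2.COLOR_RGB2HSV)
k=(W[...,2]>.115)&(W[...,2]<.133)&(hsv[...,0]<16);k[260:]=0;P=W[k]
A=np.c_[P[:,:2],np.ones(len(P))];print('lid plane',np.linalg.lstsq(A,P[:,2],rcond=None)[0])
"
```

```text
14.65 [0.5576 0.0371 0.1282] [-2.44 -0.36  7.49]
14.7 [0.5576 0.0371 0.1282] [-2.1  -0.27  3.35]
14.75 [0.5576 0.0371 0.1282] [-2.37 -0.53  4.43]
14.8 [0.5576 0.0371 0.1282] [-1.68 -0.36  5.29]
14.85 [0.5576 0.0371 0.1282] [-2.42  0.57  4.5 ]
14.9 [0.5576 0.0371 0.1282] [-2.46  0.65  4.64]
lid plane [-0.000243    0.00065951  0.12570394]
```

View pics/p5.png

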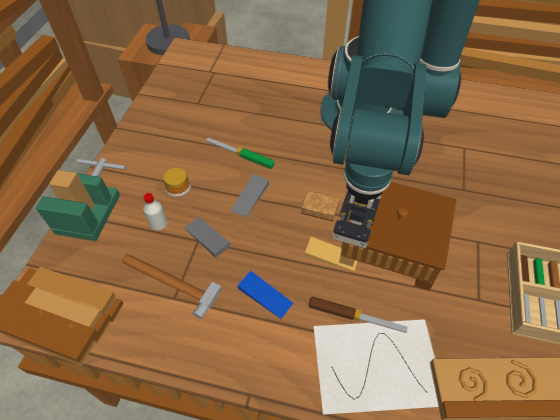

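Request:
apply_moves([
  {"dp":[0,0,0.05],"twist":[0,0,0],"hand":-1},
  {"dp":[0,0,0.06],"twist":[0,0,0],"hand":-1},
  {"dp":[0,0,0.06],"twist":[0,0,0],"hand":-1},
])

```text
time: 15.32
tcp_pos: [0.5576, 0.0371, 0.1282]
orientation: [0.742, 0.671, -0.001, 0.001]
ft_force: [-3.6, -0.8, 7.8]
gripper_width: 0.0006
```

```bash
python3 -c "
from h import *
F=[]
for i in range(10):
    o=telemetry.get_obs();F.append(o['ft_force']); save('wrist','r%d'%i)
print(o['time'],o['tcp_pos'].round(4),np.mean(F,0),np.array(F)[:,2].round(1))
im,W=cloud('wrist','r9');hsv=cv2.cvtColor(im,cv2.COLOR_RGB2HSV)
k=(W[...,2]>.115)&(W[...,2]<.133)&(hsv[...,0]<16);k[260:]=0;P=W[k]
A=np.c_[P[:,:2],np.ones(len(P))];print('lid plane',np.linalg.lstsq(A,P[:,2],rcond=None)[0])
"
```

```text
15.775 [0.5576 0.0371 0.1282] [-3.47514883 -0.16260217  7.88447096] [7.8 7.7 7.3 8.  8.7 8.3 8.  7.2 7.9 7.9]
lid plane [-9.55005568e-05  6.82747575e-04  1.25642579e-01]
```

```bash
python3 -c "
from h import *
print(ctrl.job_done()); o=telemetry.get_obs(); print(o['time'],o['ft_force'])"
```

```text
the job is handed in; nothing more can be done
None
the job is handed in; nothing more can be done
```

The job is handed in at about 16 s, with the shut fingertips still pressing the brass disc and the wedge bearing under the short foot. I got no verdict, so success rests on the checks below.

- **Rocking:** I pressed the disc and the casket rocked at about 4.5 N until it met the bench, about 6 mm down. I then let it rock back.
- **Wedge:** I squared it up by pushing from behind and slid it under the foot. Push force stayed around 1 N, then rose to 6.6 N within about 1 mm of travel, and I stopped there and drew back. The foot is at wedge x ≈ 41 mm and within a few mm of the middle line.
- **Final state:** The disc is held with about 7.9 N, steady over ten readings. That is above the 6 N asked but inside the 3 to 20 N limit. I kept it so the wedge surely takes load beyond the 2 to 5 N rocking force. Raising the press from 4.5 to 7.9 N did not change the disc height (fingertip at 128.2 mm). The lid's slope measured under 0.001 rad.
- **Disagreement:** The gap felt by pressing (about 6 mm) was smaller than the wedge thickness where it began to bear (about 7.7 mm). I trusted the push force and the level lid over the first estimate.
- **Weaker checks:** My automatic knob reading failed. That the casket stayed in place rests on disc readings a few mm apart and on what the camera views showed. I did not measure the other objects again, but they looked undisturbed in the last scene view.

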